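Slide a lidded food pan home in the label station

ROBOT

A 6-joint arm with a two-finger parallel gripper is mounted at the origin on the work surface. World frame = base frame: x ahead of the robot, y to its left, z up, the work surface at z = 0. Lengths are in m, angles in rad, forces in N, time in s.
With the tool pointing down it reaches from about 0.35 to 0.85 m from the base axis. Payload 8.1 kg.
Tool frame: the origin (TCP) lies at the very end of the fingers, on their centre line; the grasp point (between the pads) lies 19 mm behind it; z points along the fingers, y is the line along which they close (so a half turn about z gives the same grasp; the last joint's range is limited). The gripper opens to 93 mm and grips with 3 to 60 N. Pads are 15 mm wide; open, the fingers measure 128 mm over their backs; the gripper's body (75 mm by 188 mm) begins 65 mm behind the grasp point.
Start: joints at [-1.362, 0.13, 1.488, -0, 1.523, -0.085], TCP at [0.174, -0.574, 0.219] pointing down, gripper open.
Joint ranges: [-2.96, 2.96], [-0.89, 2.26], [0.02, 2.5], [-1.34, 4.48], [0, 2.73], [-2.66, 2.66]. Speed limits (rad/s): [2.39, 2.39, 2.79, 3.14, 3.14, 3.14].

INTERFACE

Orientations are given as a unit quaternion [w, x, y, z].
In Python, from plant import bot, imaging gives the robot as it stands. The module is installed in compiled form; this text tells all that it offers.
- The arm moves only by the tool move_arm, never from a script. Its argument "deltas" is a list of rows, each a list of 3 entries, a list of its own where there are three numbers: the opening in per cent of the stroke, from 0 (shut) to 100 (fully open), then the shift along the tool's x, y, z in cm, then the turn about the tool's z in degrees. In form: [[fingers, [dx, dy, dz], yaw], ...]. A call has 1 to 20 rows; each row shifts and turns the commanded pose from where the row before left it, along the tool's axes as they then stand; what a row does not reach is not made up. A row lasts 1/10 s, in which the tool goes at most 50 mm and 8.59 degrees, less where a joint would pass 70% of its speed; a pose out of reach is approached as far as the arm can. A call is refused whole if a number of a shift passes 5 or a number of a turn 8.59, either way. A call with a gripper value outside its range is refused whole. The fingers move at their own pace and stop on an object; the grip force is fixed at half the most. Time passes only in rows, so rows that do not move let the fingers close. It gives the time, the measured TCP pose, the force, the opening and the grip force at its end, in the units of the state.
- bot.sense(): the state, without advancing time (a new reading comes with each control period).
- imaging.camera(name): name is "scene" or "top" or "wrist"; returns the picture (400x640x3 uint8, red, green, blue); there is no depth.
- imaging.get_calibration(name): a dict with "intrinsics" (3x3 intrinsics, pixels), "xyz" and "attitude" of the camera in the world; the wrist camera has in their place "hand_eye" (4x4, takes a point from camera to tool coordinates, whose origin is the TCP and whose axes are the flange's). Camera axes: x right, y down, z forward; pixel columns grow to the right and rows downward; lengths in m; the calibration is good to about 2 mm. The wrist camera is an equidistant fisheye: a pixel r from the principal point sees the ray r / f radians off the axis. A picture is of the moment at which its call begins: read the wrist's pose just before it. get_calibration takes no time and is no camera call.
- bot.close_job(): hands the job in; it is judged then, once.
The state is a dict: "time": time; "joint_positions": joint angles; "dq": joint speeds; "joint_efforts": joint torques, N m; "position": TCP position; "eef_rot": TCP orientation; "wrist_force": force on the tool from outside, world axes, zero at the start; "wrist_torque": the same for the moment, N m; "width": finger opening in m; "finger_force": force on a finger pad.
Only numpy, scipy, OpenCV 4.12 (cv2) and the standard library are available. Lean on these libraries where they do the work, as an engineer would, in place of code of your own. Each camera call takes 0.05 s, during which the arm holds its last target. There are 200 camera calls.

TASK

Bring the lidded steel food pan to the label station and push it, level and handle upright, between the converging guide rails until it sits fully home against the end stop; push gently, keeping well under 20 N on the rails and stop. Then press the station's print key all the way down and let it go, leaving the pan home and the bottle, jar and spatula where they are.

Things in the scene. Friction and masses are not known exactly. Their poses are not given: they have to be found in the camera images.
- pan: Loose lidded steel pan, 0.34 to 0.54 kg. Origin: centre of its underside; x along its length, y across, z up; either end may lead. Rim flange 176 mm (x) by 108 mm (y), corners rounded to 14 mm, 50 to 58 mm above the underside; the body below is only 160 by 92 mm, so a finger held upright against an end or side touches the rim. Lid top 66 mm. Slides under 2 to 4 N.
- pan_handle (a point): Centre of the black bar handle on the pan's lid, 94 mm above the pan's underside, over its middle, same axes as the pan. The bar is 70 mm long (along x), 14 mm wide (y), 12 mm high, with 22 mm of free space under it between two posts; it can be pinched across y from above.
- station: Fixed label station. Origin: on the table, on the centre line, under the middle setting of the end stop's face. x is the way the pan goes in, y to the left of that, z up. Two upright steel rails, 60 mm high, 8 mm thick: converging from x = -150 to -90 mm, then parallel to x = 0. No floor: the pan slides on the table. Home, the pan's rear end sticks out of the rails.
- station_mouth (a point): Middle of the wide mouth of the rails, on the table, 150 mm before the station's origin: inner faces 172 mm apart here. Same axes as the station.
- station_throat (a point): Middle of the narrow end of the converging rails, on the table, 90 mm before the station's origin: from here on the inner faces are parallel, 112 mm apart.
- station_bridge (a point): Middle of the underside of the bridge that carries the label head, 82 mm above the table. It crosses over the rails from station x = -26 to +30 mm and is up to about 200 mm high, so the pan cannot be lowered in from above; only the pan's front end goes under it, the handle stays before it.
- feeler (a joint): Sprung pin in the end stop's face: travel in m, 0 = free (8 mm out of the face), 0.008 = flush; under 1 N, does not push a resting pan back. The stop (face 60 mm wide, 42 to 66 mm high) is locked, but anywhere from 18 mm before to 18 mm behind the station's origin: not reported, to be found by contact. The pan is home on the face, pin flush, its centre 88 mm before it.
- key (a joint): Print key: travel of the black round sprung push button, 0 = up, 0.006 m = fully down, about 5 N. It springs back.
- key_top (a point): Centre of the top of the print key (28 mm diameter), on a grey box left of the rails, at station x = -75 mm, y = +128 mm; pressed straight down.
- bottle_base (a point): Bystander: white plastic bottle, 56 mm diameter, 150 mm high; point at the centre of its underside. Leave alone.
- jar_base (a point): Bystander: glass jar with steel cap, 64 mm diameter, 80 mm high; point at the centre of its underside. Leave alone.
- spatula_grip (a point): Bystander: spatula lying on the table, point on its handle. Leave alone.
Things that resemble listed ones, but are neither listed nor needed, are in the scene too. Several things look just like the pan: the one meant starts nearest to the robot's base.

How it is judged:
By the outcome, as a careful person would: the job done as asked, in the order asked, and still so for the second after the job is handed in, with the robot touching nothing.
It also fails if it takes over 72 s, if anything falls off the work surface, if the arm or the gripper's body presses on something with over 40 N, if the wrist force passes 120 N, or if a joint passes its speed limit or range.

## Working session

There is one attempt and no reset: what is moved stays moved. The work goes in short steps, Python scripts to look and compute and a tool call to move; the robot and the scene stay as the last step left them, time stands still between calls to the robot, and variables do not carry over. Pictures are saved under pics/ and viewed, at most 10 in all, crops included, and the job is handed in when it is done.

Besides the shell and the picture viewer there is one more tool, called after "Request:" by a JSON object that holds its "fn" and its "kwargs". move_arm: Moves the arm, as the interface text tells. Its arguments: {"type":"object","properties":{"deltas":{"type":"array"}},"required":["deltas"]}

```bash
mkdir -p pics; python3 - <<'E'
from plant import bot, imaging
import cv2
s=bot.sense();print(s)
for n in("scene","top","wrist"):
    im=imaging.camera(n);cv2.imwrite(f"pics/{n}0.png",im[:,:,::-1]);print(n,imaging.get_calibration(n))
E
```

```text
{'time': 0.0, 'joint_positions': array([-1.36240800e+00,  1.31154980e-01,  1.48927216e+00, -2.08903943e-05,
        1.52303302e+00, -8.53834600e-02]), 'dq': array([ 1.28659177e-03,  7.48589806e-05,  9.25187973e-04, -5.26674852e-04,
        4.04130295e-04,  5.72146828e-04]), 'joint_efforts': array([ 1.39524069e-03, -5.59841144e+01, -4.91755128e+01,  7.67090404e-02,
        3.55901476e-02, -1.05368115e-04]), 'position': array([ 0.17364121, -0.57371683,  0.21759508]), 'eef_rot': array([-9.31348137e-04,  9.89231143e-01,  1.46358713e-01, -6.78050843e-05]), 'wrist_force': array([ 0.16916561,  0.09242571, -0.48931974]), 'wrist_torque': array([ 0.00790292,  0.02109553, -0.0413097 ]), 'finger_force': 0.0, 'width': 0.09287070587091314}
scene {'intrinsics': array([[495.07052068,   0.        , 309.34401579],
       [  0.        , 495.07052068, 196.64885429],
       [  0.        ,   0.        ,   1.        ]]), 'xyz': array([ 1.44407134, -0.30292427,  0.96893011]), 'attitude': array([-0.32195303,  0.77872572,  0.4957209 , -0.21022201])}
top {'intrinsics': array([[479.21940021,   0.        , 311.07568712],
       [  0.        , 479.21940021, 200.5474964 ],
       [  0.        ,   0.        ,   1.        ]]), 'xyz': array([0.3223402 , 0.06544311, 1.43672952]), 'attitude': array([ 0.08040595, -0.68400062,  0.72003178, -0.08504277])}
wrist {'intrinsics': array([[309.70691629,   0.        , 318.83140865],
       [  0.        , 309.70691629, 192.05192789],
       [  0.        ,   0.        ,   1.        ]]), 'hand_eye': array([[ 4.19933976e-04, -9.56903292e-01, -2.90406462e-01,
         8.04591650e-02],
       [ 9.99999911e-01,  4.11843790e-04,  8.89761900e-05,
         7.25670027e-04],
       [ 3.44604889e-05, -2.90406474e-01,  9.56903380e-01,
        -1.66288504e-01],
       [ 0.00000000e+00,  0.00000000e+00,  0.00000000e+00,
         1.00000000e+00]])}
```

View pics/top0.png

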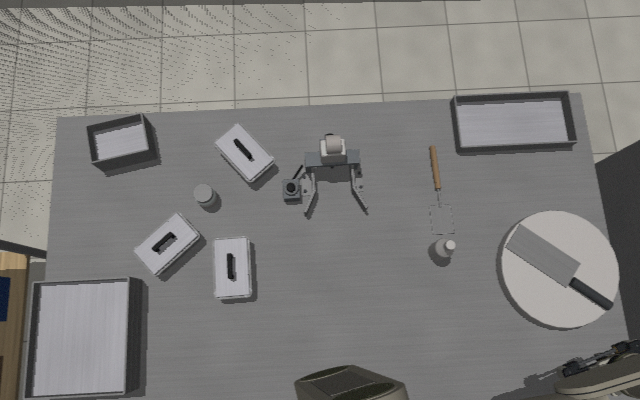

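View pics/scene0.png

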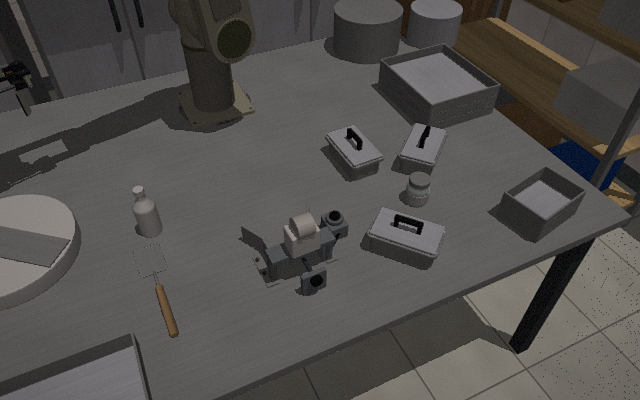

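The top view shows three pans, with handles near (231,266), (168,243) and (243,150). The nearest to the base is the one at (231,266). The station's mouth is near (335,210), its bridge at (333,158) and its key at (291,187). The bottle is at (444,247), the jar at (205,197) and the spatula at (435,170).

```bash
cat >h.py <<'E'
import numpy as np
from scipy.spatial.transform import Rotation as R
from plant import bot, imaging
def q(a): return R.from_quat(np.r_[a[1:],a[0]])
def pix(n,u,v,z):
    c=imaging.get_calibration(n);K=c['intrinsics']
    d=q(c['attitude']).apply(np.linalg.solve(K,[u,v,1.]));p=c['xyz']
    return p+d*(z-p[2])/d[2]
def wpix(s,u,v,z):
    c=imaging.get_calibration('wrist');K=c['intrinsics'];H=c['hand_eye']
    a=np.array([u-K[0,2],v-K[1,2]])/K[0,0];r=np.hypot(*a);d=np.r_[np.sin(r)*a/max(r,1e-9),np.cos(r)]
    Q=q(s['eef_rot']);d=Q.apply(H[:3,:3]@d);p=s['position']+Q.apply(H[:3,3])
    return p+d*(z-p[2])/d[2]
E
python3 - <<'E'
import cv2
im=cv2.imread('pics/top0.png')[130:310,200:380]
cv2.imwrite('pics/c1.png',cv2.resize(im,None,fx=3.3,fy=3.3,interpolation=cv2.INTER_CUBIC))
E
```

```text
(no output)
```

View pics/c1.png

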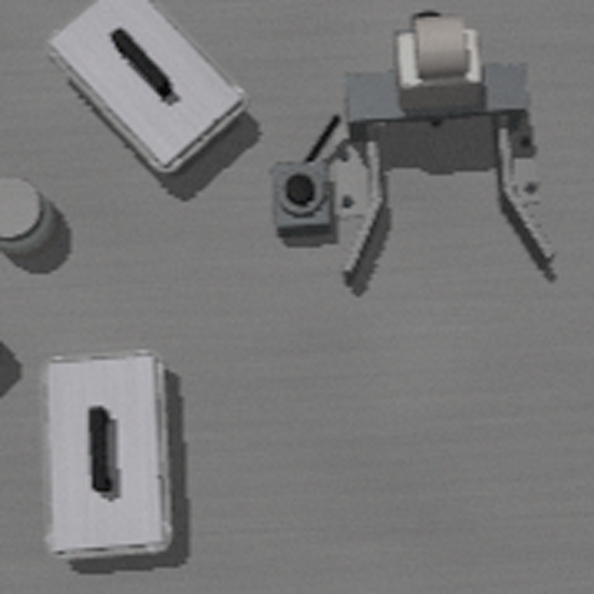

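The crop shows the pan's handle running from (97,408) to (103,489) and the key at (300,188). The rail mouth tips are at (349,272) and (550,260), and the throat bends at (379,201) and (503,191).

```bash
python3 - <<'E'
from h import *
f=lambda x,y,z:pix('top',200+(x+.5)/3.3-.5,130+(y+.5)/3.3-.5,z)
for n,x,y,z in [('h1',97,408,.1),('h2',103,489,.1),('r1',48,357,.058),('r2',158,350,.058),('r3',168,550,.058),('r4',52,556,.058),('mL',349,272,.06),('mR',550,260,.06),('tL',379,201,.06),('tR',503,191,.06),('key',300,188,.06),('key',300,188,.09)]: print(n,f(x,y,z).round(4))
for n,u,v,z in[('bottle',444,247,.15),('jar',205,192,.08)]:print(n,pix('top',u,v,z))
E
```

```text
h1 [0.5018 0.285  0.1   ]
h2 [0.4336 0.2808 0.1   ]
r1 [0.5546 0.3344 0.058 ]
r2 [0.5559 0.2376 0.058 ]
r3 [0.3825 0.2327 0.058 ]
r4 [0.3826 0.3318 0.058 ]
mL [0.617  0.0662 0.06  ]
mR [ 0.6187 -0.1133  0.06  ]
tL [0.6808 0.0361 0.06  ]
tR [ 0.6844 -0.076   0.06  ]
key [0.6966 0.1065 0.06  ]
key [0.6884 0.1056 0.09  ]
bottle [ 0.482348   -0.30267365  0.15      ]
jar [0.68768251 0.35637499 0.08      ]
```

Request:
{"fn": "move_arm", "kwargs": {"deltas": [[100,[0,0,0],7.4],[100,[0,0,0],7.4],[100,[2.2,-3,0],0],[100,[2.2,-3,0],0],[100,[2.2,-3,0],0],[100,[2.2,-3,0],0],[100,[2.2,-3,0],0],[100,[2.2,-3,0],0],[100,[2.2,-3,0],0],[100,[2.2,-3,0],0],[100,[2.2,-3,0],0],[100,[2.2,-3,0],0],[100,[2.2,-3,0],0],[100,[2.2,-3,0],0],[100,[0.5,-4,0],0],[100,[0.5,-4,0],0],[100,[0.5,-4,0],0],[100,[0.5,-4,0],0],[100,[0.5,-4,0],0],[100,[0.5,-4,0],0]]}}

```text
time: 2.15
position: [0.446, 0.0374, 0.2185]
eef_rot: [0.0, 1.0, 0.018, 0.0]
wrist_force: [1.2, 0.1, -0.3]
width: 0.0928
finger_force: 0.0
```

Request:
{"fn": "move_arm", "kwargs": {"deltas": [[100,[0.5,-4,0],0],[100,[0.5,-4,0],0],[100,[0.5,-4,0],0],[100,[0.5,-4,0],0],[100,[0.5,-4,0],0],[100,[0.5,-4,0],0],[100,[0,0,0],0],[100,[0,0,0],0],[100,[0,0,0],0]]}}

```text
time: 3.05
position: [0.4677, 0.2758, 0.2184]
eef_rot: [0.0, 1.0, 0.018, -0.0]
wrist_force: [-0.5, -0.2, 0.0]
width: 0.0928
finger_force: 0.0
```

```bash
python3 - <<'E'
from h import *
import cv2
s=bot.sense();print(s['position'],s['eef_rot'],s['time'])
cv2.imwrite('pics/w1.png',imaging.camera('wrist')[:,:,::-1])
E
```

```text
[0.46766151 0.27580152 0.21835736] [ 3.57314359e-04  9.99846056e-01  1.75406133e-02 -2.53163767e-04] 3.05
```

View pics/w1.png

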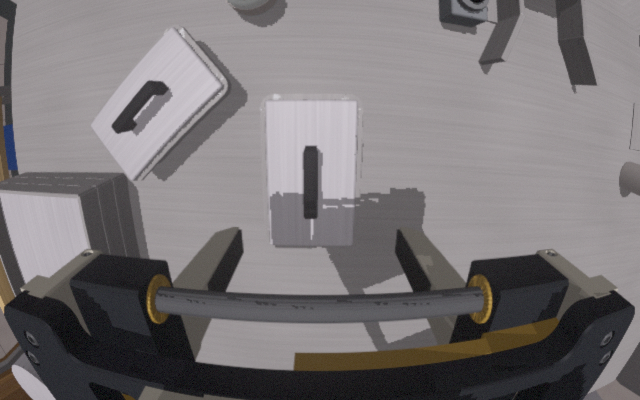

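In the wrist view the handle bar runs from (311,147) to (311,218), and the pan's lid lies between columns 266 and 358.

```bash
python3 - <<'E'
from h import *
s=bot.sense()
for u,v,z in[(311,147,.1),(311,218,.1),(262,97,.058),(358,97,.058),(272,246,.058),(354,246,.058)]:print(wpix(s,u,v,z).round(4))
E
```

```text
[0.5054 0.2832 0.1   ]
[0.435  0.2812 0.1   ]
[0.5514 0.3372 0.058 ]
[0.5544 0.2367 0.058 ]
[0.3805 0.3272 0.058 ]
[0.3841 0.2301 0.058 ]
```

Request:
{"fn": "move_arm", "kwargs": {"deltas": [[100,[0.15,-0.65,2],0],[100,[0,0,4],0],[100,[0,0,4],0],[100,[0,0,3],0],[100,[0,0,1.1],0],[100,[0,0,0],0],[0,[0,0,0],0],[0,[0,0,0],0],[0,[0,0,0],0],[0,[0,0,0],0],[0,[0,0,0],0],[0,[0,0,0],0],[0,[0,0,0],0],[0,[0,0,0],0]]}}

```text
time: 4.5
position: [0.469, 0.2832, 0.0776]
eef_rot: [0.0, 1.0, 0.018, -0.0]
wrist_force: [-0.5, 0.8, 0.1]
width: 0.0339
finger_force: 0.0
```

Request:
{"fn": "move_arm", "kwargs": {"deltas": [[0,[0,0,-0.5],0],[0,[0,0,-1],0],[0,[0,0,-1],0],[0,[0,0,-0.5],0],[0,[0,0,0],0]]}}

```text
time: 5.0
position: [0.4697, 0.2835, 0.1089]
eef_rot: [-0.0, 1.0, 0.018, 0.001]
wrist_force: [0.1, 0.8, -3.3]
width: 0.0132
finger_force: 30.0
```

Request:
{"fn": "move_arm", "kwargs": {"deltas": [[0,[0,0,0],0],[0,[0,0,0],0],[0,[0,0,0],0]]}}

```text
time: 5.3
position: [0.4686, 0.283, 0.107]
eef_rot: [0.0, 1.0, 0.018, -0.001]
wrist_force: [-0.1, -0.3, -4.2]
width: 0.0129
finger_force: 30.0
```

```bash
python3 - <<'E'
from h import *
import cv2
s=bot.sense();print(s['position'],s['wrist_force'],s['wrist_torque'])
cv2.imwrite('pics/w2.png',imaging.camera('wrist')[:,:,::-1])
E
```

```text
[0.46861372 0.28299438 0.10698051] [-0.12149138 -0.31510757 -4.21125781] [0.00201682 0.04656374 0.0545989 ]
```

View pics/w2.png

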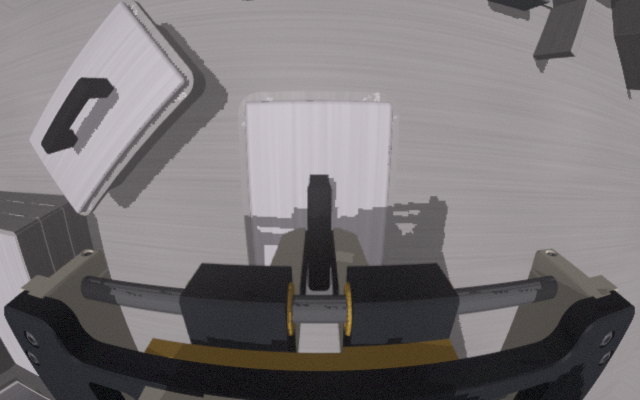

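The pan is held level and weighs about 0.43 kg by the wrist force. Next I carry it to a point in front of the mouth.

Request:
{"fn": "move_arm", "kwargs": {"deltas": [[0,[0.2,1,0],0],[0,[0.35,2,0],0],[0,[0.5,3,0],0],[0,[0.5,3,0],0],[0,[0.5,3,0],0],[0,[0.5,3,0],0],[0,[0.5,3,0],0],[0,[0.5,3,0],0],[0,[0.5,3,0],0],[0,[0.5,3,0],0],[0,[0.5,2,0],0],[0,[0.3,1.4,0],0],[0,[0.2,0.5,0],0],[0,[0,0,0],0],[0,[0,0,0],0],[0,[0,0,0],0]]}}

```text
time: 6.95
position: [0.5352, -0.0226, 0.1075]
eef_rot: [-0.0, 1.0, 0.018, -0.0]
wrist_force: [0.1, -0.3, -3.7]
width: 0.0131
finger_force: 30.0
```

```bash
python3 - <<'E'
from h import *
import cv2
s=bot.sense();print(s['position'],s['eef_rot'],s['wrist_force'])
w=imaging.camera('wrist')[:,:,::-1];cv2.imwrite('pics/w3.png',w)
t=imaging.camera('top')[:,:,::-1][120:270,220:400];cv2.imwrite('pics/t3.png',t)
cv2.imwrite('pics/c3.png',cv2.resize(w[0:250,120:520],None,fx=2,fy=2,interpolation=cv2.INTER_CUBIC))
E
```

```text
[ 0.53523679 -0.02263419  0.10752337] [-1.63998610e-04  9.99832318e-01  1.83107683e-02 -1.55027006e-04] [ 0.08418963 -0.3399646  -3.71118789]
```

View pics/c3.png

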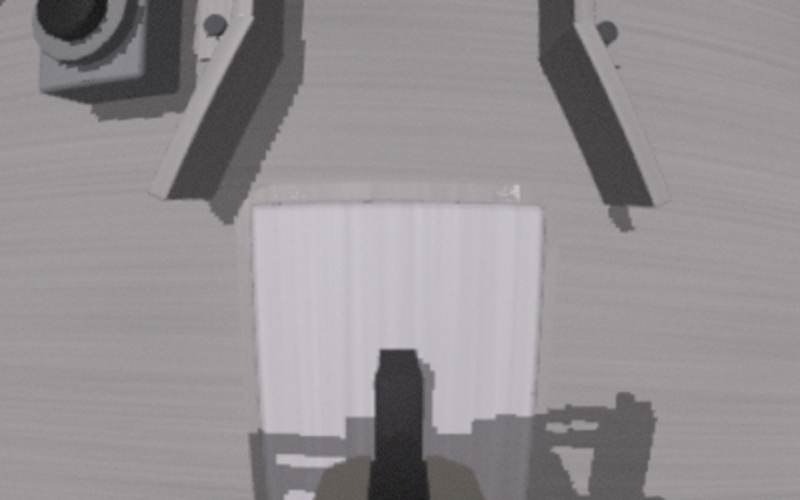

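The crop shows the mouth's inner top edges at (165,198) and (653,205). The throat's inner top edges are at (254,20) and (577,25), and the key top is near (72,5).

```bash
python3 - <<'E'
from h import *
s=bot.sense()
for n,u,v,z in[('mL',165,198,.06),('mR',653,205,.06),('tL',254,20,.06),('tR',577,25,.06),('mLb',210,198,0),('mRb',605,205,0),('tLb',283,62,0),('tRb',543,58,0),('key',72,5,.06)]:print(n,wpix(s,120+u/2,v/2,z).round(4))
E
```

```text
mL [0.6173 0.0623 0.06  ]
mR [ 0.6219 -0.1125  0.06  ]
tL [0.681  0.0316 0.06  ]
tR [ 0.6846 -0.0809  0.06  ]
mLb [0.617  0.0637 0.    ]
mRb [ 0.621  -0.1143  0.    ]
tLb [0.6785 0.032  0.    ]
tRb [ 0.6857 -0.0823  0.    ]
key [0.6956 0.105  0.06  ]
```

Request:
{"fn": "move_arm", "kwargs": {"deltas": [[0,[0,0.4,0.5],0.5],[0,[0,0,0.5],0],[0,[0,0,0.4],0],[0,[0,0,0],0],[0,[0,0,0],0]]}}

```text
time: 7.55
position: [0.5364, -0.027, 0.0961]
eef_rot: [-0.0, 1.0, 0.014, 0.001]
wrist_force: [-8.6, 4.8, 17.9]
width: 0.0128
finger_force: 30.0
```

Request:
{"fn": "move_arm", "kwargs": {"deltas": [[0,[0,0,0.3],0],[0,[0,0,0],0],[0,[0,0,0],0]]}}

```text
time: 7.85
position: [0.5379, -0.027, 0.0953]
eef_rot: [-0.0, 1.0, 0.014, 0.003]
wrist_force: [-10.7, 4.9, 29.7]
width: 0.0131
finger_force: 30.0
```

The pan is on the table, so I back off the pressing and release it.

Request:
{"fn": "move_arm", "kwargs": {"deltas": [[0,[0,0,-0.4],0],[0,[0,0,-0.2],0],[0,[0,0,0],0],[0,[0,0,0],0]]}}

```text
time: 8.25
position: [0.535, -0.0276, 0.0958]
eef_rot: [-0.0, 1.0, 0.013, -0.001]
wrist_force: [0.2, -0.2, -2.6]
width: 0.0133
finger_force: 30.0
```

Request:
{"fn": "move_arm", "kwargs": {"deltas": [[40,[0,0,0],0],[40,[0,0,0],0],[40,[0,0,0],0],[40,[0,0,-1],0],[40,[0,0,-4],0],[40,[0,0,-3],0],[40,[0,0,-2],0],[40,[0,0,0],0],[40,[0,0,0],0]]}}

```text
time: 9.15
position: [0.536, -0.0277, 0.1972]
eef_rot: [0.0, 1.0, 0.013, 0.001]
wrist_force: [-0.7, -0.5, 1.2]
width: 0.037
finger_force: 0.0
```

```bash
python3 - <<'E'
from h import *
import cv2
s=bot.sense();print(s['position'],s['eef_rot'],s['wrist_force'])
w=imaging.camera('wrist')[:,:,::-1]
cv2.imwrite('pics/c4.png',cv2.resize(w[0:290,160:480],None,fx=2,fy=2,interpolation=cv2.INTER_CUBIC))
E
```

```text
[ 0.53596055 -0.02767569  0.19724971] [1.00331500e-04 9.99910583e-01 1.33532008e-02 7.12586016e-04] [-0.74157166 -0.52071427  1.19355235]
```

View pics/c4.png

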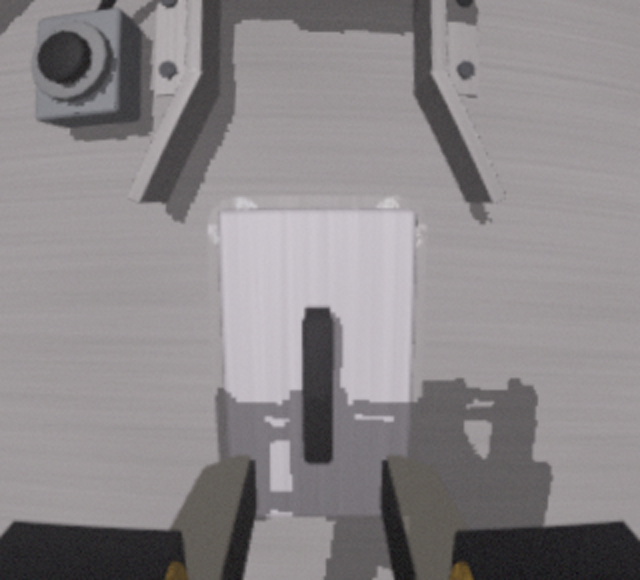

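In the crop the pan stands square before the mouth. Its lid's front edge runs (220,210)–(414,210) and its handle (317,308)–(318,462). The mouth's inner tips are at (141,200) and (489,200), the throat bends at (203,73) and (434,73), and the key is at (64,57).

```bash
python3 - <<'E'
from h import *
s=bot.sense()
for n,u,v,z in[('mL',141,200,.06),('mR',489,200,.06),('tL',203,73,.06),('tR',434,73,.06),('pL',202,0,.06),('pR',432,0,.06),('h1',317,308,.1),('h2',318,462,.1),('lidL',220,210,.066),('lidR',414,210,.066),('key',64,57,.06),('key',64,57,.08)]:print(n,wpix(s,160+u/2,v/2,z).round(4))
E
```

```text
mL [0.6167 0.061  0.06  ]
mR [ 0.6212 -0.1106  0.06  ]
tL [0.6797 0.0309 0.06  ]
tR [ 0.6827 -0.0807  0.06  ]
pL [0.7185 0.033  0.06  ]
pR [ 0.7215 -0.0792  0.06  ]
h1 [ 0.5703 -0.0272  0.1   ]
h2 [ 0.4986 -0.0296  0.1   ]
lidL [0.6112 0.0201 0.066 ]
lidR [ 0.6137 -0.0722  0.066 ]
key [0.6937 0.1044 0.06  ]
key [0.6885 0.0957 0.08  ]
```

Request:
{"fn": "move_arm", "kwargs": {"deltas": [[40,[-3,0,0],0],[40,[-3,0,0],0],[40,[-3,0,0],0],[40,[-2.1,0.1,0],0],[40,[0,0,3],0],[40,[0,0,4],0],[40,[0,0,4],0],[40,[0,0,3],0],[40,[0,0,1.7],0],[40,[0,0,0],0],[40,[0,0,0],0]]}}

```text
time: 10.3
position: [0.4237, -0.0314, 0.039]
eef_rot: [-0.0, 1.0, 0.013, -0.001]
wrist_force: [-0.2, 0.7, 0.2]
width: 0.0373
finger_force: 0.0
```

Request:
{"fn": "move_arm", "kwargs": {"deltas": [[40,[0.6,0,0],0],[40,[0.6,0,0],0],[40,[0.5,0,0],0],[40,[0.5,0,0],0],[40,[0.5,0,0],0],[40,[0.5,0,0],0],[40,[0.5,0,0],0],[40,[0.5,0,0],0],[40,[0.5,0,0],0],[40,[0.5,0,0],0]]}}

```text
time: 11.3
position: [0.4771, -0.0301, 0.0396]
eef_rot: [-0.0, 1.0, 0.013, -0.0]
wrist_force: [-5.0, -1.1, 3.4]
width: 0.0369
finger_force: 2.0
```

Request:
{"fn": "move_arm", "kwargs": {"deltas": [[40,[0.2,0,0],0],[40,[0.2,0,0],0],[40,[0.2,0,0],0],[40,[0.2,0,0],0],[40,[0.2,0,0],0],[40,[0.2,0,0],0],[40,[0.2,0,0],0],[40,[0.2,0,0],0],[40,[0.2,0,0],0],[40,[0.2,0,0],0]]}}

```text
time: 12.3
position: [0.4968, -0.0296, 0.0396]
eef_rot: [-0.0, 1.0, 0.013, -0.0]
wrist_force: [-1.7, -0.3, -0.2]
width: 0.0372
finger_force: 1.1
```

Request:
{"fn": "move_arm", "kwargs": {"deltas": [[40,[0.2,0,0],0],[40,[0.2,0,0],0],[40,[0.2,0,0],0],[40,[0.2,0,0],0],[40,[0.2,0,0],0],[40,[0.2,0,0],0],[40,[0.2,0,0],0],[40,[0.2,0,0],0],[40,[0.2,0,0],0],[40,[0.2,0,0],0]]}}

```text
time: 13.3
position: [0.5168, -0.0291, 0.0396]
eef_rot: [-0.0, 1.0, 0.013, -0.0]
wrist_force: [-1.0, -0.2, -0.8]
width: 0.0374
finger_force: 0.7
```

Request:
{"fn": "move_arm", "kwargs": {"deltas": [[40,[0.2,0,0],0],[40,[0.2,0,0],0],[40,[0.2,0,0],0],[40,[0.2,0,0],0],[40,[0.2,0,0],0],[40,[0.2,0,0],0],[40,[0.2,0,0],0],[40,[0.2,0,0],0],[40,[0.2,0,0],0],[40,[0.2,0,0],0]]}}

```text
time: 14.3
position: [0.5368, -0.0286, 0.0396]
eef_rot: [-0.0, 1.0, 0.013, -0.0]
wrist_force: [-1.0, 0.4, -1.6]
width: 0.0375
finger_force: 0.7
```

Request:
{"fn": "move_arm", "kwargs": {"deltas": [[40,[0.2,0,0],0],[40,[0.2,0,0],0],[40,[0.2,0,0],0],[40,[0.2,0,0],0],[40,[0.2,0,0],0],[40,[0.2,0,0],0],[40,[0.2,0,0],0],[40,[0.2,0,0],0]]}}

```text
time: 15.1
position: [0.5528, -0.0281, 0.0396]
eef_rot: [-0.0, 1.0, 0.013, -0.0]
wrist_force: [-2.2, 0.8, -1.9]
width: 0.037
finger_force: 0.8
```

Request:
{"fn": "move_arm", "kwargs": {"deltas": [[40,[0.1,0,0],0],[40,[0.1,0,0],0],[40,[0.1,0,0],0],[40,[0.1,0,0],0],[40,[0.1,0,0],0],[40,[0.1,0,0],0],[40,[0.1,0,0],0],[40,[0.1,0,0],0],[40,[0.1,0,0],0],[40,[0.1,0,0],0],[40,[0.1,0,0],0],[40,[0.1,0,0],0]]}}

```text
time: 16.3
position: [0.5647, -0.0278, 0.0397]
eef_rot: [-0.0, 1.0, 0.013, -0.0]
wrist_force: [-2.9, -0.3, 0.3]
width: 0.0375
finger_force: 1.4
```

Request:
{"fn": "move_arm", "kwargs": {"deltas": [[40,[0.1,0,0],0],[40,[0.1,0,0],0],[40,[0.1,0,0],0]]}}

```text
time: 16.6
position: [0.5676, -0.0278, 0.0397]
eef_rot: [0.0, 1.0, 0.013, -0.0]
wrist_force: [-3.8, -0.9, 2.2]
width: 0.0375
finger_force: 1.8
```

Request:
{"fn": "move_arm", "kwargs": {"deltas": [[40,[0.1,0,0],0],[40,[0.1,0,0],0],[40,[0.1,0,0],0]]}}

```text
time: 16.9
position: [0.5706, -0.0277, 0.0397]
eef_rot: [0.0, 1.0, 0.013, -0.0]
wrist_force: [-4.1, -0.6, 2.2]
width: 0.0372
finger_force: 2.0
```

Request:
{"fn": "move_arm", "kwargs": {"deltas": [[40,[0.1,0,0],0],[40,[0.1,0,0],0]]}}

```text
time: 17.1
position: [0.5727, -0.0276, 0.0397]
eef_rot: [0.0, 1.0, 0.013, -0.0]
wrist_force: [-4.3, -0.5, 2.3]
width: 0.0372
finger_force: 2.2
```

Request:
{"fn": "move_arm", "kwargs": {"deltas": [[40,[0.1,0,0],0],[40,[0.1,0,0],0],[40,[0.1,0,0],0]]}}

```text
time: 17.4
position: [0.5749, -0.0276, 0.0396]
eef_rot: [-0.0, 1.0, 0.013, -0.001]
wrist_force: [-12.8, -0.7, 11.3]
width: 0.0373
finger_force: 6.4
```

Request:
{"fn": "move_arm", "kwargs": {"deltas": [[40,[0.1,0,0],0],[40,[0.1,0,0],0]]}}

```text
time: 17.6
position: [0.5749, -0.0275, 0.0396]
eef_rot: [-0.0, 1.0, 0.013, -0.003]
wrist_force: [-23.1, -0.7, 20.5]
width: 0.0372
finger_force: 11.9
```

That reached the stop firmly, with a sharp force rise after about 8 mm of feeler travel. I'm backing off now.

Request:
{"fn": "move_arm", "kwargs": {"deltas": [[40,[-0.2,0,0],0],[40,[-0.2,0,0],0],[40,[-0.2,0,0],0],[40,[-0.5,0,0],0],[40,[-1,0,0],0],[40,[0,0,0],0],[40,[0,0,0],0]]}}

```text
time: 18.3
position: [0.5564, -0.0281, 0.0397]
eef_rot: [-0.0, 1.0, 0.013, 0.0]
wrist_force: [1.0, 0.4, -0.3]
width: 0.0373
finger_force: 0.0
```

Request:
{"fn": "move_arm", "kwargs": {"deltas": [[40,[0.5,0,0],0],[40,[0.5,0,0],0],[40,[0.4,0,0],0],[40,[0.1,0,0],0],[40,[0,0,0],0],[40,[0,0,0],0]]}}

```text
time: 18.9
position: [0.5715, -0.0276, 0.0394]
eef_rot: [-0.0, 1.0, 0.013, -0.0]
wrist_force: [0.3, 0.4, -0.6]
width: 0.037
finger_force: 0.0
```

Request:
{"fn": "move_arm", "kwargs": {"deltas": [[40,[0.1,0,0],0],[40,[0.1,0,0],0],[40,[0,0,0],0]]}}

```text
time: 19.2
position: [0.5737, -0.0276, 0.0397]
eef_rot: [0.0, 1.0, 0.013, 0.0]
wrist_force: [0.1, -0.7, 0.0]
width: 0.0369
finger_force: 0.0
```

```bash
python3 - <<'E'
from h import *
s=bot.sense();print(s['position'],s['wrist_force'])
E
```

```text
[ 0.57372988 -0.02761123  0.03969599] [ 0.09937403 -0.72075599  0.04732961]
```

Request:
{"fn": "move_arm", "kwargs": {"deltas": [[40,[0.08,0,0],0],[40,[0,0,0],0]]}}

```text
time: 19.4
position: [0.5745, -0.0276, 0.0397]
eef_rot: [0.0, 1.0, 0.013, 0.0]
wrist_force: [0.1, 0.4, -0.0]
width: 0.0374
finger_force: 0.0
```

Request:
{"fn": "move_arm", "kwargs": {"deltas": [[40,[0.06,0,0],0],[40,[0,0,0],0]]}}

```text
time: 19.6
position: [0.5748, -0.0276, 0.0396]
eef_rot: [-0.0, 1.0, 0.013, -0.0]
wrist_force: [-1.5, -0.6, 1.4]
width: 0.0371
finger_force: 0.8
```

Request:
{"fn": "move_arm", "kwargs": {"deltas": [[40,[0.1,0,0],0],[40,[0,0,0],0]]}}

```text
time: 19.8
position: [0.5748, -0.0275, 0.0395]
eef_rot: [-0.0, 1.0, 0.013, -0.001]
wrist_force: [-6.6, 0.5, 6.5]
width: 0.0371
finger_force: 3.6
```

The pan is home: contact repeats at the same place and doesn't yield. On to the key.

Request:
{"fn": "move_arm", "kwargs": {"deltas": [[40,[-0.4,0,0],0],[40,[-1,0,0],0],[40,[-1,0,0],0],[40,[0,0,-3],0],[0,[0,0,-4],0],[0,[0,0,-4],0],[0,[0,0,-4],0],[0,[0,0,-2],0],[0,[2,-2,0],0],[0,[3.1,-2.7,0],0],[0,[3.1,-2.7,0],0],[0,[3.1,-2.7,0],0],[0,[2.1,-1.8,0],0],[0,[1,-0.9,0],0],[0,[0,0,0],0],[0,[0,0,0],0],[0,[0,0,0],0]]}}

```text
time: 21.5
position: [0.6919, 0.1028, 0.2098]
eef_rot: [0.0, 1.0, 0.013, -0.0]
wrist_force: [0.0, 0.0, 0.0]
width: 0.0003
finger_force: 0.0
```

```bash
python3 - <<'E'
from h import *
import cv2
s=bot.sense();print(s['position'],s['eef_rot'],s['wrist_force'],s['width'])
w=imaging.camera('wrist')[:,:,::-1]
cv2.imwrite('pics/c5.png',cv2.resize(w[50:350,160:560],None,fx=2,fy=2,interpolation=cv2.INTER_CUBIC))
E
```

```text
[0.69187231 0.10279188 0.20979593] [ 1.04367314e-04  9.99914716e-01  1.30591455e-02 -9.18310594e-05] [0.0291527  0.00340673 0.01149638] 0.0003160021841779694
```

View pics/c5.png

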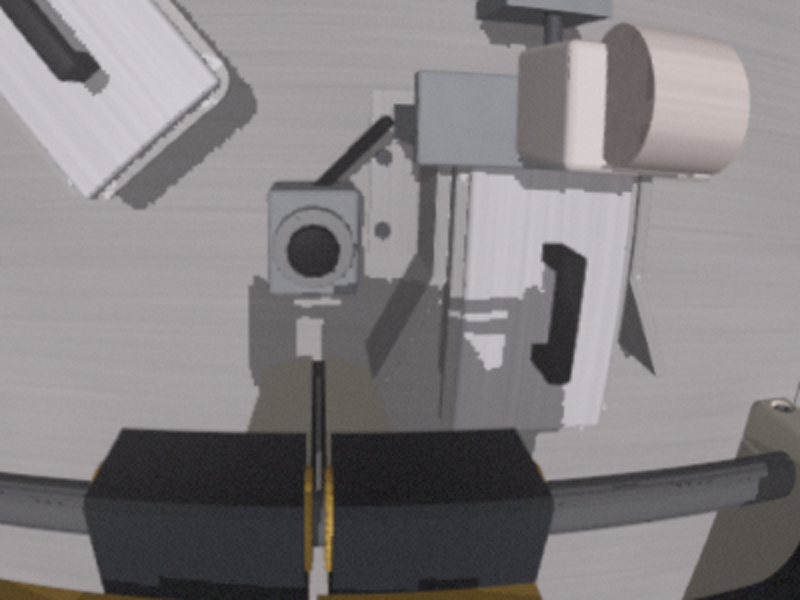

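The pan sits straight in the rails with its front end under the bridge. The key top is at crop (313,250), which is pixel (316.5,175).

```bash
python3 - <<'E'
from h import *
s=bot.sense()
for z in(.04,.05,.06,.07):print(wpix(s,316.5,175,z).round(4), wpix(s,331,175,z)[1]-wpix(s,303.5,175,z)[1])
E
```

```text
[0.6905 0.1043 0.04  ] -0.030725644603719668
[0.6929 0.1043 0.05  ] -0.02981177090032479
[0.6954 0.1043 0.06  ] -0.02889789719692991
[0.6978 0.1043 0.07  ] -0.027984023493535043
```

Request:
{"fn": "move_arm", "kwargs": {"deltas": [[0,[0.2,-0.15,3],0],[0,[0,0,4],0],[0,[0,0,3],0],[0,[0,0,2.2],0],[0,[0,0,0],0],[0,[0,0,0],0]]}}

```text
time: 22.15
position: [0.6943, 0.1046, 0.0882]
eef_rot: [0.0, 1.0, 0.013, -0.0]
wrist_force: [-0.4, 0.4, 1.4]
width: 0.0006
finger_force: 0.0
```

Request:
{"fn": "move_arm", "kwargs": {"deltas": [[0,[0,0,0.3],0],[0,[0,0,0.3],0],[0,[0,0,0.2],0]]}}

```text
time: 22.45
position: [0.6953, 0.1052, 0.0809]
eef_rot: [-0.0, 1.0, 0.013, 0.001]
wrist_force: [-0.2, 0.1, 0.2]
width: 0.0008
finger_force: 0.0
```

Request:
{"fn": "move_arm", "kwargs": {"deltas": [[0,[0,0,0.2],0],[0,[0,0,0.2],0]]}}

```text
time: 22.65
position: [0.6946, 0.1052, 0.0757]
eef_rot: [-0.0, 1.0, 0.013, 0.0]
wrist_force: [-0.6, 0.0, 0.6]
width: 0.0005
finger_force: 0.0
```

Request:
{"fn": "move_arm", "kwargs": {"deltas": [[0,[0,0,0.3],0],[0,[0,0,0.3],0],[0,[0,0,0],0]]}}

```text
time: 22.95
position: [0.694, 0.1051, 0.0687]
eef_rot: [0.0, 1.0, 0.013, -0.001]
wrist_force: [0.1, 0.9, 0.6]
width: 0.0007
finger_force: 0.0
```

Request:
{"fn": "move_arm", "kwargs": {"deltas": [[0,[0,0,0.3],0],[0,[0,0,0],0]]}}

```text
time: 23.15
position: [0.6946, 0.1052, 0.0665]
eef_rot: [-0.0, 1.0, 0.013, 0.0]
wrist_force: [0.0, 0.5, 1.8]
width: 0.0003
finger_force: 0.9
```

Request:
{"fn": "move_arm", "kwargs": {"deltas": [[0,[0,0,0.3],0],[0,[0,0,0],0]]}}

```text
time: 23.35
position: [0.6948, 0.1052, 0.0638]
eef_rot: [-0.0, 1.0, 0.013, 0.0]
wrist_force: [0.1, 0.1, 2.5]
width: 0.0
finger_force: 1.7
```

Request:
{"fn": "move_arm", "kwargs": {"deltas": [[0,[0,0,0.2],0],[0,[0,0,0],0]]}}

```text
time: 23.55
position: [0.6949, 0.1052, 0.0619]
eef_rot: [-0.0, 1.0, 0.013, 0.0]
wrist_force: [0.9, -0.2, 4.5]
width: 0.0006
finger_force: 2.2
```

Request:
{"fn": "move_arm", "kwargs": {"deltas": [[0,[0,0,0.2],0],[0,[0,0,0],0]]}}

```text
time: 23.75
position: [0.6949, 0.1052, 0.0612]
eef_rot: [-0.0, 1.0, 0.013, 0.0]
wrist_force: [-4.4, -0.3, 11.4]
width: 0.0006
finger_force: 5.8
```

Bottomed at about 0.061, with the force jumping. I'll press a touch more, hold, then release.

Request:
{"fn": "move_arm", "kwargs": {"deltas": [[0,[0,0,0.1],0],[0,[0,0,0],0],[0,[0,0,0],0]]}}

```text
time: 24.05
position: [0.695, 0.1052, 0.0612]
eef_rot: [-0.0, 1.0, 0.013, 0.001]
wrist_force: [-7.3, -0.6, 16.8]
width: 0.0006
finger_force: 8.3
```

Request:
{"fn": "move_arm", "kwargs": {"deltas": [[0,[0,0,-0.4],0],[0,[0,0,-0.5],0],[0,[0,0,-1],0],[0,[0,0,-3],0],[0,[0,0,-4],0],[0,[0,0,-4],0],[0,[0,0,-3],0],[0,[0,0,0],0],[0,[0,0,0],0],[0,[0,0,0],0]]}}

```text
time: 25.05
position: [0.6935, 0.1051, 0.2156]
eef_rot: [0.0, 1.0, 0.013, -0.002]
wrist_force: [-0.2, -0.2, -0.4]
width: 0.0007
finger_force: 0.0
```

```bash
python3 - <<'E'
from h import *
import cv2
s=bot.sense();print(s['position'],s['wrist_force'])
w=imaging.camera('wrist')[:,:,::-1]
cv2.imwrite('pics/c6.png',cv2.resize(w[50:350,160:560],None,fx=2,fy=2,interpolation=cv2.INTER_CUBIC))
E
```

```text
[0.6935119  0.10509411 0.21562236] [-0.16101777 -0.19310024 -0.44056742]
```

View pics/c6.png

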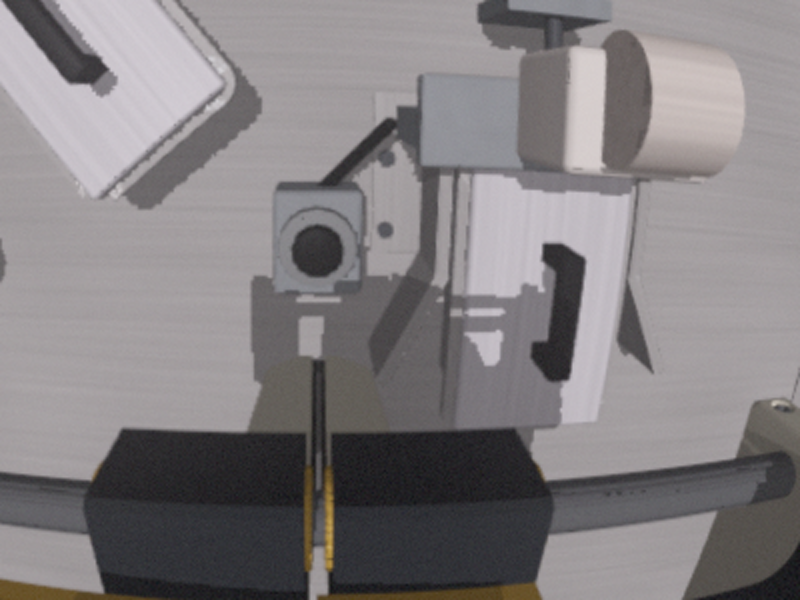

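The key is up again at (317,250), and the pan is still home under the bridge. I'm handing it in.

```bash
python3 -c "
from plant import bot;print(bot.close_job())"
```

```text
the job is handed in; nothing more can be done
None
```

The pan is home against the end stop, and the print key was pressed to its hard stop and released. The one blemish is that the final push peaked at about 23 N at the wrist, part of it table friction, so the force on the stop may not have stayed well under 20 N. I handed the job in at about 25 s, with the bystanders untouched.

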